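# Clamp the shutter plate by its three T-bar bolts

## Robot

A 6-joint arm with a two-finger parallel gripper is mounted at the origin on the work surface. World frame = base frame: x ahead of the robot, y to its left, z up, the work surface at z = 0. Lengths are in m, angles in rad, forces in N, time in s.
With the tool pointing down it reaches from about 0.425 to 0.95 m from the base axis. Payload 3.5 kg.
Tool frame: the origin (TCP) lies midway between the tips of the shut fingers; the grasp point (between the pads) lies 19 mm behind it; z points along the fingers, y is the line along which they close (so a half turn about z gives the same grasp; the last joint's range is limited). The gripper opens to 85 mm and grips with 20 to 120 N. Pads are 22 mm wide; open, the fingers measure 114 mm over their backs; the gripper's body (76 mm by 85 mm) begins 54 mm behind the grasp point. The pads swing forward as they close: fully open they stand 13 mm farther back than shut.
Start: joints at [-1.301, 0.286, 1.577, -0, 1.279, -0.15], TCP at [0.275, -0.616, 0.231] pointing down, gripper open.
Joint ranges: [-2.77, 2.77], [-0.9, 2.22], [0.21, 2.48], [-1.53, 4.67], [0.24, 2.81], [-2.84, 2.84]. Speed limits (rad/s): [2.79, 2.79, 3.14, 3.14, 3.14, 3.14].

## Interface

Orientations are given as [roll, pitch, yaw] about the fixed x, y, z axes, in that order (R = Rz(yaw) Ry(pitch) Rx(roll)).
In Python, from bench import bot gives the robot as it stands. The module is installed in compiled form; this text tells all that it offers.
- The arm moves only by the tool move_arm, never from a script. Its argument "series" is a list of rows, each an object with "travel": the shift along the tool's x, y, z in units of 40 mm (1.0 is 40 mm), a list of three; "rotation": the turn, a rotation vector about the tool's x, y, z in units of 6 degrees (1.0 is 6 degrees), a list of three. In form: [{"travel": [tx, ty, tz], "rotation": [ax, ay, az]}, ...]. A call has exactly 5 rows; each row shifts and turns the commanded pose from where the row before left it, along the tool's axes as they then stand; what a row does not reach is not made up. A row lasts 1/10 s, in which the tool goes at most 50 mm and 8.59 degrees, less where a joint would pass 70% of its speed; a pose out of reach is approached as far as the arm can. A call with a number of a shift or a turn outside -1 to 1 is refused whole. A call with a gripper value outside its range is refused whole. "jaw" is the gripper command: -1 is fully open, 1 is shut, values between are in proportion, set as the call begins (left out, the last holds). The fingers move at their own pace and stop on an object; "force" is the grip in N (left out, the last holds). Time passes only in rows, so rows that do not move let the fingers close, or fill a call up. It gives the time, the measured TCP pose, the force, the opening and the grip force at its end, in the units of the state.
- bot.get_state(): the state, without advancing time (a new reading comes with each control period).
- bot.read_camera(name): name is "scene" or "top"; returns a dict with "pixels" (480x640x3 uint8, red, green, blue), "mtx" (3x3 intrinsics, pixels), "k1" (the pictures are not rectified: a ray, as slopes to the right and down, at radius r is drawn at 1 + k1 r^2 times it, then the intrinsics apply), "view" (4x4, takes a point from world to camera coordinates). Camera axes: x right, y up, looking along -z (the intrinsics and any distortion apply to the point x, -y, -z); pixel columns grow to the right and rows downward; lengths in m; the calibration is good to about 2 mm. A picture is of the moment at which its call begins. There is no depth.
- bot.close_job(): hands the job in; it is judged then, once.
The state is a dict: "time_s": time; "joint_pos": joint angles; "joint_vel": joint speeds; "effort": joint torques, N m; "position": TCP position; "ee_rot": TCP orientation; "wrist_force": force on the tool from outside, world axes, zero at the start; "torque": the same for the moment, N m; "finger_gap": finger opening in m; "finger_force": force on a finger pad.
Only numpy, scipy, OpenCV 4.12 (cv2) and the standard library are available. Lean on these libraries where they do the work, as an engineer would, in place of code of your own. Each camera call takes 0.05 s, during which the arm holds its last target. There are 200 camera calls.

## Task

Clamp the shutter plate in the sloping jig: turn the three captive T-bar bolts clockwise until each is fully home against its end stop, one after the other, first the one with the longest bar, then the middle-sized one, then the shortest. Leave the loose things lying around the jig where they are.

Things in the scene. Friction and masses are not known exactly. Their poses are not given: they have to be found in the camera images.
- jig: fixed clamping jig, 160 x 300 mm (x, y), about 105 mm tall without bolts, origin under its centre. Its aluminium face rises from its front (-x) to its back at 0.42 rad, so the bolt axes lean 0.42 rad from vertical towards -x of the jig. A steel clamp bar runs along y on the upper part of the face; the three bolts stand on it in a row 95 mm apart, sizes in any order.
- long_bolt (a joint): turn of the longest T-bar bolt, rad: 0 is slack, grows clockwise as seen looking down on its head; its end stop lies somewhere between 2.0 and 2.7 and must be felt. Friction (about 0.1 N m) holds it where it is left.
- long_grip (a point): grip point of the longest T-bar bolt, on its axis, 38 mm above the clamp bar; turns with the bolt. Head: steel bar 54 mm long (point x), 12 wide (y), 24 tall (z, outward along the bolt), from 24 to 48 mm above the clamp bar, on a 14 mm thick neck; round seat below, 29 mm wide, 10 tall.
- medium_bolt (a joint): turn of the middle-sized T-bar bolt, rad: 0 is slack, grows clockwise as seen looking down on its head; its end stop lies somewhere between 2.0 and 2.7 and must be felt. Friction (about 0.1 N m) holds it where it is left.
- medium_grip (a point): grip point of the middle-sized T-bar bolt, on its axis, 38 mm above the clamp bar; turns with the bolt. Head: steel bar 40 mm long (point x), 12 wide (y), 24 tall (z, outward along the bolt), from 24 to 48 mm above the clamp bar, on a 14 mm thick neck; round seat below, 29 mm wide, 10 tall.
- short_bolt (a joint): turn of the shortest T-bar bolt, rad: 0 is slack, grows clockwise as seen looking down on its head; its end stop lies somewhere between 2.0 and 2.7 and must be felt. Friction (about 0.1 N m) holds it where it is left.
- short_grip (a point): grip point of the shortest T-bar bolt, on its axis, 38 mm above the clamp bar; turns with the bolt. Head: steel bar 26 mm long (point x), 12 wide (y), 24 tall (z, outward along the bolt), from 24 to 48 mm above the clamp bar, on a 14 mm thick neck; round seat below, 29 mm wide, 10 tall.
- winding_key: bystander: black plastic winding key lying flat, 59 x 26 mm, 12 mm tall; origin at its narrow end, underside, x along the key
- bezel: bystander: chrome window bezel, flat rectangular frame 38 x 46 mm, 7 mm tall, origin under its centre
- adapter: bystander: copper-toned lens adapter ring, 58 mm outside diameter, 12 mm tall, origin under its centre
- lens_cap: bystander: heavy steel lens cap, 56 mm diameter, 14 mm tall, origin under its centre

How it is judged:
On the way, in this order (a step that is already met when the one before it is completed fails the run):
1. the longest bolt is turned home against its end stop (value of joint long_bolt above 2.35 rad), for 0.1 s.
2. the middle-sized bolt is turned home against its end stop (value of joint medium_bolt above 2.1 rad), for 0.1 s.
3. the shortest bolt is turned home against its end stop (value of joint short_bolt above 2.5 rad), for 0.1 s.
At the end, for the whole second after the job is handed in: All three bolts stand within 0.1 rad of their end stops and are let go; the key, bezel, adapter and cap lie within 20 mm of where they started (value of joint long_bolt above 2.35 rad and value of joint medium_bolt above 2.1 rad and value of joint short_bolt above 2.5 rad and distance of each of winding_key, bezel, adapter, lens_cap from where it was at the start of the episode below 0.02 m); the robot touches nothing.
It fails at once if the winding key is pushed more than 20 mm from its place (distance of winding_key from where it was at the start of the episode above 0.02 m).
It fails at once if the bezel is pushed more than 20 mm from its place (distance of bezel from where it was at the start of the episode above 0.02 m).
It fails at once if the adapter is pushed more than 20 mm from its place (distance of adapter from where it was at the start of the episode above 0.02 m).
It fails at once if the lens cap is pushed more than 20 mm from its place (distance of lens_cap from where it was at the start of the episode above 0.02 m).
It also fails if it takes over 70 s, if anything falls off the work surface, if the arm or the gripper's body presses on something with over 40 N, if the wrist force passes 120 N, or if a joint passes its speed limit or range.

## Working session

There is one attempt and no reset: what is moved stays moved. The work goes in short steps, Python scripts to look and compute and a tool call to move; the robot and the scene stay as the last step left them, time stands still between calls to the robot, and variables do not carry over. Pictures are saved under pics/ and viewed, at most 10 in all, crops included, and the job is handed in when it is done.

Besides the shell and the picture viewer there is one more tool, called by a JSON object that holds its "method" and its "body". move_arm: Moves the arm, as the interface text tells. Shifts and turns lie within -1 to 1; 1 stands for 40 mm of shift or 6 degrees of turn. Its arguments: {"type":"object","properties":{"series":{"type":"array","items":{"type":"object","properties":{"travel":{"type":"array","items":{"type":"number"}},"rotation":{"type":"array","items":{"type":"number"}}}}},"jaw":{"type":"number"},"force":{"type":"number"}},"required":["series"]}

```bash
mkdir -p pics
python3 - <<'E'
from bench import bot
import cv2,numpy as np
for n in("scene","top"):
    c=bot.read_camera(n); cv2.imwrite(f"pics/{n}0.png",c["pixels"][:,:,::-1]); np.savez(f"{n}0.npz",**c)
    print(n,c["mtx"].tolist(),c["k1"],np.round(c["view"],4).tolist())
print(bot.get_state())
E
```

```text
scene [[573.4842363611695, 0.0, 322.11411359634275], [0.0, 573.4842363611695, 239.99006358401522], [0.0, 0.0, 1.0]] -0.13060081439856847 [[0.5125, 0.8585, -0.0173, -0.3062], [-0.6011, 0.3731, 0.7067, 0.2772], [0.6132, -0.3518, 0.7073, -1.2642], [0.0, 0.0, 0.0, 1.0]]
top [[486.7375408290459, 0.0, 312.9829644061733], [0.0, 486.7375408290459, 239.207967651638], [0.0, 0.0, 1.0]] -0.06993695245862795 [[0.0211, -0.9989, -0.0414, 0.0221], [0.9876, 0.0144, 0.156, -0.596], [-0.1553, -0.0442, 0.9869, -0.6686], [0.0, 0.0, 0.0, 1.0]]
{'time_s': 0.1, 'joint_pos': array([-1.30103091e+00,  2.87105547e-01,  1.57804822e+00,  2.57509255e-05,
        1.27861390e+00, -1.49986145e-01]), 'joint_vel': array([-0.00073456, -0.00051781, -0.00256804,  0.0008321 , -0.00106334,
        0.00108438]), 'effort': array([ 6.04363759e-04, -4.07297301e+01, -2.93700242e+01, -1.62175133e-04,
        3.42940002e-03, -9.96042395e-07]), 'position': array([ 0.27496378, -0.6157968 ,  0.23005699]), 'ee_rot': array([-3.13944575e+00, -3.49365733e-04,  4.19743747e-01]), 'wrist_force': array([-0.3707776 ,  0.27742405,  0.41227892]), 'torque': array([0.00139528, 0.02980609, 0.00714821]), 'finger_force': 0.0, 'finger_gap': 0.08574484405226251}
```

View pics/scene0.png

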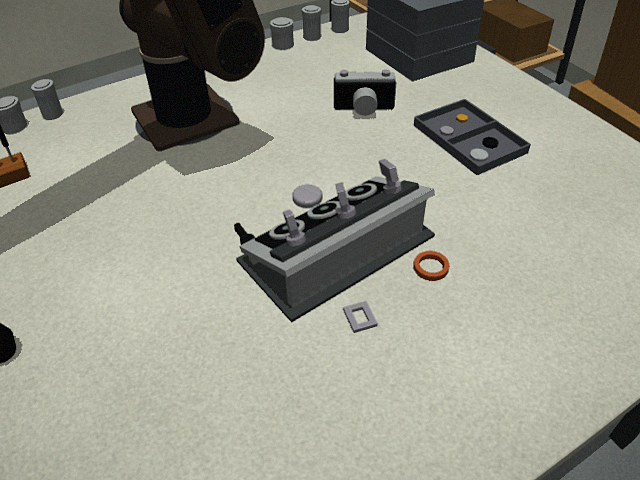

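View pics/top0.png

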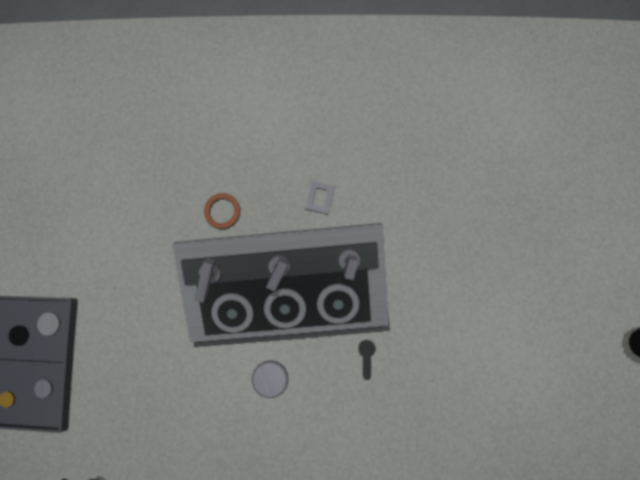

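The scene view shows the jig at about (340,240), with three T-bars at (293,225), (344,200) and (390,175). In the top view, up is +x and the low front faces the robot. The long bolt is at (205,282), the medium at (278,274) and the short at (350,265). The ring is at (222,211), the bezel (320,198), the cap (270,379) and the key (367,360).

Run:
```python
import cv2,numpy as np
t=cv2.imread("pics/top0.png")[220:350,170:395]; s=cv2.imread("pics/scene0.png")[150:325,230:440]
f=lambda i:cv2.convertScaleAbs(cv2.resize(i,None,fx=3.5,fy=3.5,interpolation=cv2.INTER_CUBIC),alpha=1.7)
cv2.imwrite("pics/t0c.png",f(t)[:, :800]); cv2.imwrite("pics/s0c.png",f(s)[:600])
```

```text
(no output)
```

View pics/t0c.png

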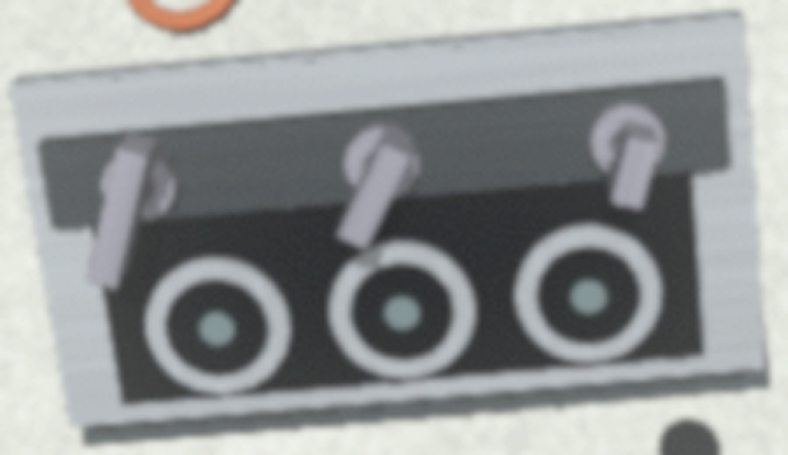

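View pics/s0c.png

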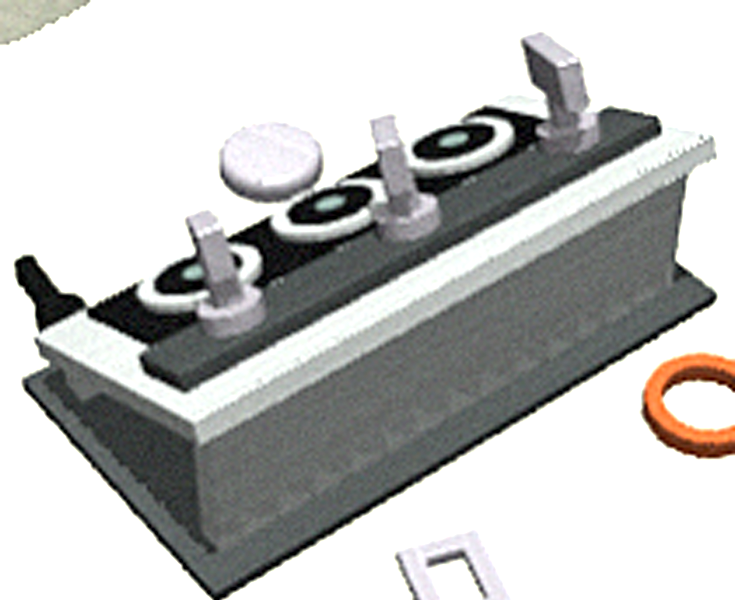

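The crops show the seats and bar tops. In the top crop the seats are at (138,190), (381,167) and (627,140), and the bar tops run from the far end to the near end at (142,143)-(102,285), (396,144)-(355,242) and (641,143)-(628,207). In the scene crop the seats are at (565,125), (407,212) and (230,305).

```bash
cat > h.py <<'E'
import numpy as np,cv2
from scipy.optimize import least_squares
from scipy.spatial.transform import Rotation as R
C={n:dict(np.load(f"{n}0.npz")) for n in("scene","top")}
def ray(n,p):
    c=C[n];D=np.array([float(c["k1"]),0,0,0]);q=cv2.undistortPoints(np.array([[p]],float),c["mtx"],D)[0,0]
    V=c["view"];d=V[:3,:3].T@np.array([q[0],-q[1],-1]);return -V[:3,:3].T@V[:3,3],d/np.linalg.norm(d)
def plane(n,p,P,nv):
    o,d=ray(n,p);return o+d*((P-o)@nv)/(d@nv)
def frame(yaw): return R.from_euler("z",yaw).as_matrix()@R.from_euler("y",-.42).as_matrix() # face x up-slope,y,z=axis
E
cat > fit.py <<'E'
from h import *
T=lambda u,v:(170+u/3.5-.36,220+v/3.5-.36); S=lambda u,v:(230+u/3.5-.36,150+v/3.5-.36)
ends={"long":((142,143),(102,285)),"medium":((396,144),(355,242)),"short":((641,143),(628,207))}
k={"long":1,"medium":0,"short":-1}
obs=[]
for n,tp,sp,st in(("long",(138,190),(565,125),(553,45)),("medium",(381,167),(407,212),(385,122)),("short",(627,140),(230,305),(204,219))):
    obs+=[("top",T(*tp),k[n],-.028),("scene",S(*sp),k[n],-.028),("top",T(*np.mean(ends[n],0)),k[n],.01),("scene",S(*st),k[n],.01)]
def res(x):
    F=frame(x[3]);r=[]
    for cam,p,i,h in obs:
        P=x[:3]+F[:,1]*.095*i+F[:,2]*h;o,d=ray(cam,p);e=P-o;r+=list(e-d*(e@d))
    return np.array(r)
s=least_squares(res,[.55,0,.15,0]);x=s.x;F=frame(x[3]);print("P0,yaw",x.round(4),"res mm",(np.linalg.norm(s.fun.reshape(-1,3),axis=1)*1e3).round(1))
for n in k:
    G=x[:3]+F[:,1]*.095*k[n]
    a,b=[F.T@(plane("top",T(*e),G+.01*F[:,2],F[:,2])-G) for e in ends[n]]
    d=a-b;print(n,"grip",G.round(4),"ends face mm",(a*1e3).round(1),(b*1e3).round(1),"len",np.linalg.norm(d)*1e3,"angle",np.arctan2(d[1],d[0]))
print(F.round(3).tolist())
E
python3 fit.py
```

```text
P0,yaw [0.5373 0.0736 0.128  0.1077] res mm [1.8 2.4 2.4 0.8 1.5 2.1 1.7 3.1 1.5 1.9 1.1 1. ]
long grip [0.5271 0.168  0.128 ] ends face mm [ 28.6 -12.6  10. ] [-24.6  10.7  10. ] len 58.107466314666645 angle -0.41261060985194375
medium grip [0.5373 0.0736 0.128 ] ends face mm [19.6 -9.2 10. ] [-16.4  10.   10. ] len 40.80368385008673 angle -0.4900103099811332
short grip [ 0.5475 -0.0209  0.128 ] ends face mm [11.6 -2.1 10. ] [-12.3   4.4  10. ] len 24.786056097982108 angle -0.2663136541292655
[[0.908, -0.107, -0.405], [0.098, 0.994, -0.044], [0.408, 0.0, 0.913]]
```

```bash
cat >> h.py <<'E'
PSI=.1077; F=frame(PSI); P0=np.array([.5373,.0736,.128]); K={"long":1,"medium":0,"short":-1}
def grip(n,h,dx=0,dy=0): return P0+F@np.array([dx,.095*K[n]+dy,h-.019])
RX=R.from_euler("x",np.pi).as_matrix()
def pose(s): 
    M=R.from_euler("xyz",s["ee_rot"]).as_matrix(); e=(R.from_euler("z",-PSI)*R.from_matrix(M@RX)).as_euler("XYZ")
    e[2]=(e[2]+.8)%(2*np.pi)-.8; return s["position"],e
def mk(e): return (R.from_euler("z",PSI)*R.from_euler("XYZ",e)).as_matrix()@RX
def plan(start,P1,e1,n,cyl=False):
    P,e=start; P1=np.array(P1);e1=np.array(e1); c=lambda p:np.array([np.hypot(p[0],p[1]),np.arctan2(p[1],p[0]),p[2]])
    M=mk(e);p=P
    for i in range(1,n+1):
        a=i/n
        q=P+a*(P1-P)
        if cyl: k=c(P)+a*(c(P1)-c(P)); q=np.array([k[0]*np.cos(k[1]),k[0]*np.sin(k[1]),k[2]])
        M2=mk(e+a*(e1-e)); t=M.T@(q-p)/.04; w=R.from_matrix(M.T@M2).as_rotvec()/np.radians(6)
        t=t.round(2);w=w.round(2); print('{"travel":%s,"rotation":%s},'%((t+0.).tolist(),(w+0.).tolist()),"" if i%5 else "\n")
        p=p+M@t*.04; M=M@R.from_rotvec(w*np.radians(6)).as_matrix()
    return p,(P1,e1)
E
python3 - <<'E'
from h import *; from bench import bot
s=pose(bot.get_state()); print(s)
plan(s,grip("long",.07),[0,-.42,2.73],25,True)
E
```

```text
(array([ 0.27496378, -0.6157968 ,  0.23005699]), array([0.00215049, 0.00032662, 0.31204377]))
{"travel":[0.98, -0.17, 0.06],"rotation":[-0.06, 0.15, -0.92]}, 
{"travel":[0.98, -0.13, 0.07],"rotation":[-0.07, 0.14, -0.93]}, 
{"travel":[0.97, -0.1, 0.08],"rotation":[-0.08, 0.14, -0.92]}, 
{"travel":[0.97, -0.06, 0.09],"rotation":[-0.1, 0.13, -0.92]}, 
{"travel":[0.95, -0.03, 0.11],"rotation":[-0.11, 0.11, -0.93]}, 

{"travel":[0.95, 0.01, 0.11],"rotation":[-0.12, 0.11, -0.92]}, 
{"travel":[0.94, 0.03, 0.12],"rotation":[-0.13, 0.09, -0.93]}, 
{"travel":[0.93, 0.08, 0.13],"rotation":[-0.14, 0.08, -0.92]}, 
{"travel":[0.92, 0.1, 0.12],"rotation":[-0.15, 0.07, -0.92]}, 
{"travel":[0.9, 0.13, 0.13],"rotation":[-0.15, 0.05, -0.93]}, 

{"travel":[0.89, 0.16, 0.13],"rotation":[-0.16, 0.04, -0.92]}, 
{"travel":[0.88, 0.2, 0.12],"rotation":[-0.16, 0.02, -0.92]}, 
{"travel":[0.87, 0.22, 0.12],"rotation":[-0.16, 0.01, -0.93]}, 
{"travel":[0.84, 0.24, 0.11],"rotation":[-0.16, -0.01, -0.92]}, 
{"travel":[0.83, 0.28, 0.11],"rotation":[-0.16, -0.02, -0.92]}, 

{"travel":[0.82, 0.3, 0.09],"rotation":[-0.15, -0.04, -0.93]}, 
{"travel":[0.79, 0.33, 0.08],"rotation":[-0.15, -0.05, -0.92]}, 
{"travel":[0.78, 0.36, 0.07],"rotation":[-0.15, -0.07, -0.93]}, 
{"travel":[0.76, 0.38, 0.06],"rotation":[-0.14, -0.08, -0.92]}, 
{"travel":[0.73, 0.41, 0.04],"rotation":[-0.13, -0.1, -0.92]}, 

{"travel":[0.72, 0.43, 0.02],"rotation":[-0.12, -0.1, -0.93]}, 
{"travel":[0.68, 0.45, 0.0],"rotation":[-0.11, -0.12, -0.92]}, 
{"travel":[0.67, 0.48, -0.02],"rotation":[-0.09, -0.13, -0.93]}, 
{"travel":[0.63, 0.5, -0.03],"rotation":[-0.09, -0.14, -0.92]}, 
{"travel":[0.61, 0.52, -0.06],"rotation":[-0.07, -0.14, -0.92]},
```

{"method": "move_arm", "body": {"series": [{"travel": [0.98, -0.17, 0], "rotation": [-0.06, 0.15, -0.92]}, {"travel": [0.98, -0.13, 0], "rotation": [-0.07, 0.14, -0.93]}, {"travel": [0.97, -0.1, 0], "rotation": [-0.08, 0.14, -0.92]}, {"travel": [0.97, -0.06, 0], "rotation": [-0.1, 0.13, -0.92]}, {"travel": [0.95, -0.03, 0.1], "rotation": [-0.11, 0.11, -0.93]}], "jaw": -1}}

```text
time_s: 0.6
position: [0.4237, -0.4882, 0.2323]
ee_rot: [3.08, -0.058, 0.909]
wrist_force: [1.0, 0.5, -0.2]
finger_gap: 0.0852
finger_force: 0.0
```

{"method": "move_arm", "body": {"series": [{"travel": [0.95, 0.01, 0.1], "rotation": [-0.12, 0.11, -0.92]}, {"travel": [0.94, 0.03, 0.1], "rotation": [-0.13, 0.09, -0.93]}, {"travel": [0.93, 0.08, 0.1], "rotation": [-0.14, 0.08, -0.92]}, {"travel": [0.92, 0.1, 0.1], "rotation": [-0.15, 0.07, -0.92]}, {"travel": [0.9, 0.13, 0.1], "rotation": [-0.15, 0.05, -0.93]}]}}

```text
time_s: 1.1
position: [0.5218, -0.3294, 0.2247]
ee_rot: [2.98, -0.047, 1.395]
wrist_force: [0.4, 0.1, -0.7]
finger_gap: 0.0853
finger_force: 0.0
```

{"method": "move_arm", "body": {"series": [{"travel": [0.89, 0.16, 0.1], "rotation": [-0.16, 0.04, -0.92]}, {"travel": [0.88, 0.2, 0.1], "rotation": [-0.16, 0.02, -0.92]}, {"travel": [0.87, 0.22, 0.1], "rotation": [-0.16, 0.01, -0.93]}, {"travel": [0.84, 0.24, 0.1], "rotation": [-0.16, -0.01, -0.92]}, {"travel": [0.83, 0.28, 0.1], "rotation": [-0.16, -0.02, -0.92]}]}}

```text
time_s: 1.6
position: [0.5666, -0.1568, 0.2168]
ee_rot: [2.894, 0.049, 1.868]
wrist_force: [0.4, 1.0, 0.0]
finger_gap: 0.0854
finger_force: 0.0
```

Run:
```python
from h import *; from bench import bot
st=bot.get_state();s=pose(st); print(s,st["time_s"],st["joint_pos"].round(2),grip("long",.07))
plan(s,grip("long",.07),[0,-.42,2.73],10,True)
```

```text
(array([ 0.56661866, -0.15684191,  0.21681161]), array([-7.35981364e-04, -2.52555326e-01,  1.76641014e+00])) 1.6 [-0.5  -0.01  1.95  0.17  1.   -0.89] [0.50641298 0.16581419 0.17456754]
{"travel":[0.81, 0.3, 0.14],"rotation":[-0.16, -0.04, -0.92]}, 
{"travel":[0.8, 0.32, 0.13],"rotation":[-0.15, -0.05, -0.92]}, 
{"travel":[0.77, 0.34, 0.12],"rotation":[-0.14, -0.07, -0.92]}, 
{"travel":[0.76, 0.38, 0.1],"rotation":[-0.14, -0.08, -0.92]}, 
{"travel":[0.74, 0.39, 0.09],"rotation":[-0.13, -0.09, -0.92]}, 

{"travel":[0.72, 0.43, 0.07],"rotation":[-0.12, -0.11, -0.92]}, 
{"travel":[0.7, 0.44, 0.05],"rotation":[-0.11, -0.11, -0.92]}, 
{"travel":[0.67, 0.47, 0.03],"rotation":[-0.1, -0.13, -0.92]}, 
{"travel":[0.65, 0.49, 0.01],"rotation":[-0.08, -0.14, -0.92]}, 
{"travel":[0.62, 0.51, -0.01],"rotation":[-0.07, -0.14, -0.92]},
```

{"method": "move_arm", "body": {"series": [{"travel": [0.81, 0.3, 0.05], "rotation": [-0.16, -0.04, -0.92]}, {"travel": [0.8, 0.32, 0.05], "rotation": [-0.15, -0.05, -0.92]}, {"travel": [0.77, 0.34, 0.05], "rotation": [-0.14, -0.07, -0.92]}, {"travel": [0.76, 0.38, 0.05], "rotation": [-0.14, -0.08, -0.92]}, {"travel": [0.74, 0.39, 0.05], "rotation": [-0.13, -0.09, -0.92]}]}}

```text
time_s: 2.1
position: [0.5569, 0.0123, 0.2086]
ee_rot: [2.876, 0.209, 2.328]
wrist_force: [0.6, 0.3, 0.3]
finger_gap: 0.0855
finger_force: 0.0
```

{"method": "move_arm", "body": {"series": [{"travel": [0.72, 0.43, 0], "rotation": [-0.12, -0.11, -0.92]}, {"travel": [0.7, 0.44, 0], "rotation": [-0.11, -0.11, -0.92]}, {"travel": [0.67, 0.47, 0], "rotation": [-0.1, -0.13, -0.92]}, {"travel": [0.65, 0.49, 0], "rotation": [-0.08, -0.14, -0.92]}, {"travel": [0.62, 0.51, 0], "rotation": [-0.07, -0.14, -0.92]}]}}

```text
time_s: 2.6
position: [0.5012, 0.1651, 0.1932]
ee_rot: [2.966, 0.384, 2.803]
wrist_force: [0.4, 1.2, 0.8]
finger_gap: 0.0852
finger_force: 0.0
```

Run:
```python
from h import *; from bench import bot
c=bot.read_camera("top"); cv2.imwrite("pics/t1.png",cv2.convertScaleAbs(cv2.resize(c["pixels"][200:360,150:400,::-1],None,fx=3,fy=3),alpha=1.7))
c=bot.read_camera("scene"); cv2.imwrite("pics/s1.png",cv2.convertScaleAbs(cv2.resize(c["pixels"][80:280,240:500,::-1],None,fx=3,fy=3),alpha=1.7))
st=bot.get_state();s=pose(st); print(s,st["time_s"],st["joint_pos"].round(2))
plan(s,grip("long",.04),[0,-.42,2.73],5)
```

```text
(array([0.4991823 , 0.16645429, 0.19151087]), array([ 6.04964438e-04, -4.16158063e-01,  2.73162072e+00])) 2.7 [ 0.13 -0.22  2.21 -0.01  0.73 -1.13]
{"travel":[0.0, -0.01, 0.24],"rotation":[0.0, -0.01, 0.0]}, 
{"travel":[0.0, 0.0, 0.24],"rotation":[0.0, 0.0, 0.01]}, 
{"travel":[-0.01, -0.01, 0.25],"rotation":[-0.01, -0.01, 0.0]}, 
{"travel":[0.0, -0.01, 0.24],"rotation":[0.0, -0.01, 0.0]}, 
{"travel":[0.0, -0.01, 0.24],"rotation":[0.0, -0.01, 0.0]},
```

View pics/s1.png

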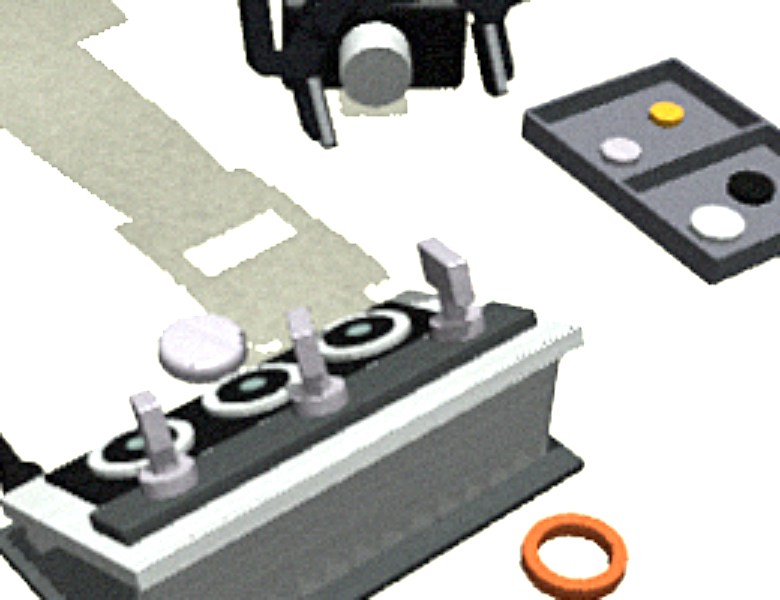

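The scene crop shows the open fingertips at (330,140) and (500,90), hovering up and robot-side of the long head at (445,245). I'll check that the projection agrees.

Run:
```python
from h import *
P=np.array([0.4992,0.1665,0.1915]);M=mk([0,-.416,2.73])
def proj(n,X):
    c=C[n];q=c["view"][:3,:3]@X+c["view"][:3,3];return cv2.projectPoints(np.array([[q[0],-q[1],-q[2]]]),np.zeros(3),np.zeros(3),c["mtx"],np.array([float(c["k1"]),0,0,0]))[0].ravel()
for y in(-.043,.043):
    X=P+M@np.array([0,y,-.013]); print((proj("scene",X)-[240,80])*3,(proj("top",X)-[150,200])*3)
```

```text
[334.57557005 141.72386415] [224.94347877 345.40113768]
[492.12863744  93.33582564] [  7.30717282 278.76272722]
```

View pics/t1.png

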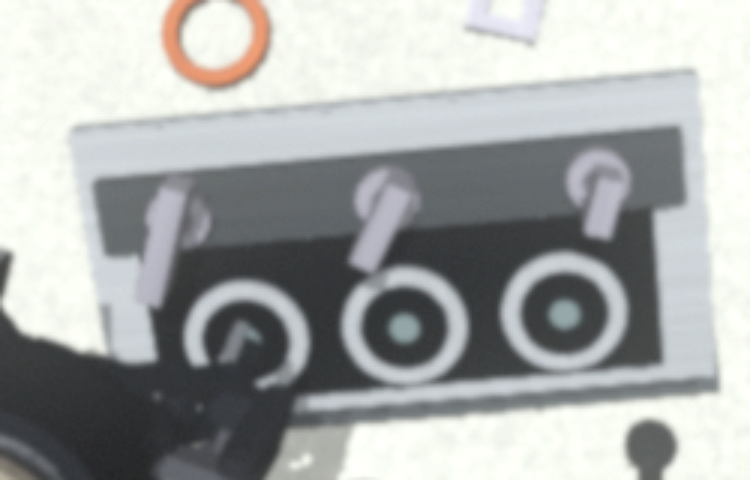

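The top crop shows the right fingertip near (240,345), close to the predicted (225,345), so the calibration agrees. Descending.

{"method": "move_arm", "body": {"series": [{"travel": [0, -0.01, 0.24], "rotation": [0, 0, 0]}, {"travel": [0, -0.01, 0.24], "rotation": [0, 0, 0]}, {"travel": [0, -0.01, 0.24], "rotation": [0, 0, 0]}, {"travel": [0, -0.01, 0.24], "rotation": [0, 0, 0]}, {"travel": [0, 0, 0.24], "rotation": [0, 0, 0]}], "jaw": -1}}

```text
time_s: 3.2
position: [0.5216, 0.1638, 0.1482]
ee_rot: [2.965, 0.382, 2.798]
wrist_force: [0.4, -0.9, 0.6]
finger_gap: 0.0854
finger_force: 0.0
```

{"method": "move_arm", "body": {"series": [{"travel": [0, 0, 0.25], "rotation": [0, 0, 0]}, {"travel": [0, 0, 0.25], "rotation": [0, 0, 0]}, {"travel": [0, 0, 0.25], "rotation": [0, 0, 0]}, {"travel": [0, 0, 0.2], "rotation": [0, 0, 0]}, {"travel": [0, 0, 0], "rotation": [0, 0, 0]}]}}

```text
time_s: 3.7
position: [0.5361, 0.166, 0.1132]
ee_rot: [2.966, 0.381, 2.8]
wrist_force: [-0.6, -0.1, -0.2]
finger_gap: 0.0853
finger_force: 0.0
```

Run:
```python
from h import *; from bench import bot
st=bot.get_state();P,e=pose(st); print((F.T@(P-grip("long",0))*1e3).round(1),e,st["time_s"],st["joint_pos"].round(2),st["wrist_force"],st["torque"])
```

```text
[ 1.9 -3.   1.9] [-1.82403047e-03 -4.17292497e-01  2.72561348e+00] 3.7 [ 0.12 -0.02  2.19 -0.02  0.55 -1.13] [-0.61151792 -0.11593128 -0.15350988] [-0.01662521  0.22185278 -0.00224981]
```

{"method": "move_arm", "body": {"series": [{"travel": [0, 0, 0], "rotation": [0, 0, 0]}, {"travel": [0, 0, 0], "rotation": [0, 0, 0]}, {"travel": [0, 0, 0], "rotation": [0, 0, 0]}, {"travel": [0, 0, 0], "rotation": [0, 0, 0]}, {"travel": [0, 0, 0], "rotation": [0, 0, 0]}], "jaw": 1, "force": 30}}

```text
time_s: 4.2
position: [0.5373, 0.1672, 0.1157]
ee_rot: [2.96, 0.385, 2.797]
wrist_force: [4.9, 25.2, -1.2]
finger_gap: 0.0126
finger_force: 15.4
```

{"method": "move_arm", "body": {"series": [{"travel": [0, 0, 0], "rotation": [0, 0, 0]}, {"travel": [0, 0, 0], "rotation": [0, 0, 0]}, {"travel": [0, 0, 0], "rotation": [0, 0, 0]}, {"travel": [0, 0, 0], "rotation": [0, 0, 0]}, {"travel": [0, 0, 0], "rotation": [0, 0, 0]}]}}

```text
time_s: 4.7
position: [0.5373, 0.1677, 0.1158]
ee_rot: [2.96, 0.385, 2.798]
wrist_force: [3.1, 7.3, -0.5]
finger_gap: 0.0117
finger_force: 29.2
```

```bash
cat > w.py <<'E'
from h import *; from bench import bot; import sys
st=bot.get_state();P,e=pose(st);M=mk(e)
print("off mm",(F.T@(P-grip(sys.argv[1],0))*1e3).round(1),"e",e.round(3),"t",st["time_s"],"j6",st["joint_pos"][5].round(2),"Ftool",(M.T@st["wrist_force"]).round(1),"Ttool",(M.T@st["torque"]).round(2),"eff",st["effort"].round(2)[3:],"gap",st["finger_gap"],st["finger_force"])
E
python3 w.py long
```

```text
off mm [ 4.3 -1.4  3.7] e [ 1.000e-03 -4.230e-01  2.726e+00] t 4.7 j6 -1.13 Ftool [-0.2  7.7  2. ] Ttool [-1.06  0.43  0.06] eff [-0.87 -0.44 -0.  ] gap 0.011732235713156569 29.18239787220955
```

{"method": "move_arm", "body": {"series": [{"travel": [0.05, 0, 0], "rotation": [0, 0, 0.5]}, {"travel": [0.05, 0, 0], "rotation": [0, 0, 1]}, {"travel": [0, 0, 0], "rotation": [0, 0, 1]}, {"travel": [0, 0, 0], "rotation": [0, 0, 1]}, {"travel": [0, 0, 0], "rotation": [0, 0, 1]}]}}

```text
time_s: 5.2
position: [0.5361, 0.1662, 0.1153]
ee_rot: [2.804, 0.267, 2.314]
wrist_force: [6.8, -6.9, -1.4]
finger_gap: 0.0116
finger_force: 30.0
```

```bash
python3 w.py long
```

```text
off mm [ 2.9 -2.8  3.8] e [-0.005 -0.427  2.251] t 5.2 j6 -0.65 Ftool [-9.  -1.   3.8] Ttool [ 0.35 -1.26 -0.1 ] eff [ 1.02  0.12 -0.44] gap 0.011561642668037083 30.030449777841568
```

{"method": "move_arm", "body": {"series": [{"travel": [0, 0, 0], "rotation": [0, 0, 1]}, {"travel": [0, 0, 0], "rotation": [0, 0, 1]}, {"travel": [0, 0, 0], "rotation": [0, 0, 1]}, {"travel": [0, 0, 0], "rotation": [0, 0, 1]}, {"travel": [0, 0, 0], "rotation": [0, 0, 1]}]}}

```text
time_s: 5.7
position: [0.5343, 0.1651, 0.1144]
ee_rot: [2.726, 0.071, 1.822]
wrist_force: [-0.5, -12.8, 3.9]
finger_gap: 0.0114
finger_force: 31.2
```

{"method": "move_arm", "body": {"series": [{"travel": [0, 0, 0], "rotation": [0, 0, 1]}, {"travel": [0, 0, 0], "rotation": [0, 0, 1]}, {"travel": [0, 0, 0], "rotation": [0, 0, 1]}, {"travel": [0, 0, 0], "rotation": [0, 0, 1]}, {"travel": [0, 0, 0], "rotation": [0, 0, 1]}]}}

```text
time_s: 6.2
position: [0.5321, 0.165, 0.1134]
ee_rot: [2.749, -0.139, 1.341]
wrist_force: [-9.4, -12.3, 9.2]
finger_gap: 0.0112
finger_force: 32.3
```

```bash
python3 w.py long
```

```text
off mm [-1.7 -3.6  3.7] e [-0.007 -0.415  1.204] t 6.2 j6 0.4 Ftool [-12.7  -1.6 -12.7] Ttool [ 0.46 -1.99 -0.07] eff [ 1.39 -2.39 -0.43] gap 0.0111844265993709 32.31831908226013
```

{"method": "move_arm", "body": {"series": [{"travel": [-0.05, 0, 0], "rotation": [0, 0, 1]}, {"travel": [0, 0, 0], "rotation": [0, 0, 1]}, {"travel": [0, 0, 0], "rotation": [0, 0, 1]}, {"travel": [0, 0, 0], "rotation": [0, 0, 1]}, {"travel": [0, 0, 0], "rotation": [0, 0, 1]}]}}

```text
time_s: 6.7
position: [0.5302, 0.166, 0.1125]
ee_rot: [2.872, -0.317, 0.832]
wrist_force: [-12.2, 1.3, 9.9]
finger_gap: 0.0116
finger_force: 33.3
```

{"method": "move_arm", "body": {"series": [{"travel": [0, 0, 0], "rotation": [0, 0, 1]}, {"travel": [0, 0, 0], "rotation": [0, 0, 0.5]}, {"travel": [0, 0, 0], "rotation": [0, 0, 0.5]}, {"travel": [0, 0, 0], "rotation": [0, 0, 0.5]}, {"travel": [0, 0, 0], "rotation": [0, 0, 0]}]}}

```text
time_s: 7.2
position: [0.5314, 0.1673, 0.1135]
ee_rot: [2.953, -0.376, 0.582]
wrist_force: [-9.0, 9.2, 6.3]
finger_gap: 0.0119
finger_force: 158.8
```

```bash
python3 w.py long
```

```text
off mm [-2.1 -1.2  4.1] e [-0.002 -0.418  0.438] t 7.2 j6 1.17 Ftool [  0.  -11.2  -9.1] Ttool [ 1.77  0.05 -2.43] eff [ 0.82 -1.62  2.57] gap 0.011936388623508183 158.76297255512327
```

{"method": "move_arm", "body": {"series": [{"travel": [0, 0, 0], "rotation": [0, 0, 0.25]}, {"travel": [0, 0, 0], "rotation": [0, 0, 0.25]}, {"travel": [0, 0, 0], "rotation": [0, 0, 0]}, {"travel": [0, 0, 0], "rotation": [0, 0, 0]}, {"travel": [0, 0, 0], "rotation": [0, 0, 0]}]}}

```text
time_s: 7.7
position: [0.5314, 0.1672, 0.1136]
ee_rot: [2.97, -0.384, 0.535]
wrist_force: [-8.3, 10.3, 6.0]
finger_gap: 0.0119
finger_force: 188.1
```

```bash
python3 w.py long
```

```text
off mm [-2.1 -1.3  4.2] e [-0.003 -0.419  0.393] t 7.7 j6 1.21 Ftool [  0.5 -11.9  -8.4] Ttool [ 1.88 -0.01 -3.44] eff [ 1.54 -1.64  3.41] gap 0.01186706586877801 188.07544530198356
```

{"method": "move_arm", "body": {"series": [{"travel": [0, 0, 0], "rotation": [0, 0, -0.5]}, {"travel": [0, 0, 0], "rotation": [0, 0, 0]}, {"travel": [0, 0, 0], "rotation": [0, 0, 0]}, {"travel": [0, 0, 0], "rotation": [0, 0, 0]}, {"travel": [0, 0, 0], "rotation": [0, 0, 0]}], "jaw": -1}}

```text
time_s: 8.2
position: [0.5328, 0.1652, 0.1131]
ee_rot: [2.959, -0.38, 0.564]
wrist_force: [0.9, -0.7, -0.5]
finger_gap: 0.083
finger_force: 0.0
```

{"method": "move_arm", "body": {"series": [{"travel": [0, 0, -0.5], "rotation": [0, 0, 0]}, {"travel": [0, 0, -0.5], "rotation": [0, 0, 0]}, {"travel": [0, 0, -0.5], "rotation": [0, 0, 0]}, {"travel": [0, 0, -0.5], "rotation": [0, 0, 0]}, {"travel": [0, 0, -0.5], "rotation": [0, 0, 0]}]}}

```text
time_s: 8.7
position: [0.4918, 0.161, 0.205]
ee_rot: [2.959, -0.38, 0.564]
wrist_force: [0.4, 0.4, 0.0]
finger_gap: 0.0853
finger_force: 0.0
```

```bash
python3 w.py long
python3 - <<'E'
from bench import bot; import cv2
c=bot.read_camera("top"); cv2.imwrite("pics/t2.png",cv2.convertScaleAbs(cv2.resize(c["pixels"][220:350,170:395,::-1],None,fx=3.5,fy=3.5,interpolation=cv2.INTER_CUBIC),alpha=1.7))
E
```

```text
off mm [ -1.3  -3.3 104. ] e [-0.002 -0.42   0.421] t 8.7 j6 1.17 Ftool [ 0.5 -0.2  0.1] Ttool [ 0.04 -0.18  0.03] eff [-0.02 -1.11  0.  ] gap 0.08530322462927363 0.0
```

View pics/t2.png

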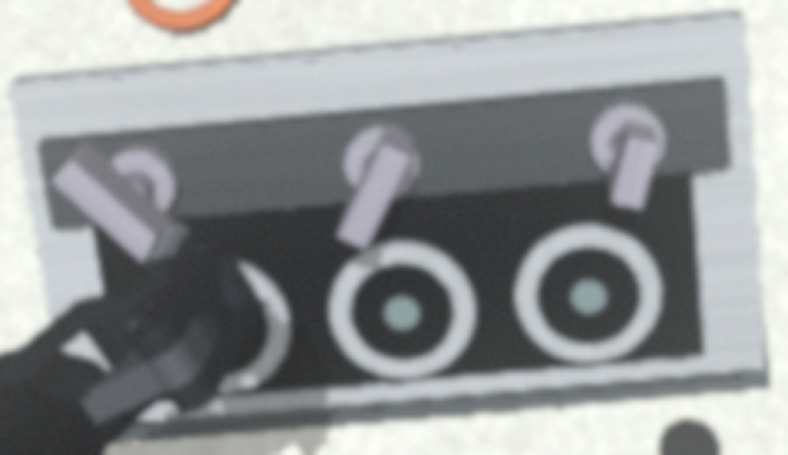

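The top crop shows the long bar now running from (68,170) to (148,250). I'll work out its turn.

```bash
cat > ang.py <<'E'
from h import *
T=lambda u,v:(170+u/3.5-.36,220+v/3.5-.36)
def ang(n,a,b):
    G=grip(n,.029);q=[F.T@(plane("top",T(*p),G,F[:,2])-G)*1e3 for p in(a,b)];d=q[0]-q[1]
    print(n,q[0].round(1),q[1].round(1),"len",np.linalg.norm(d).round(1),"ang",np.arctan2(d[1],d[0]).round(3),"ctr",((q[0]+q[1])/2).round(1))
E
python3 - <<'E'
from ang import *
ang("long",(68,170),(148,250)); ang("long",(142,143),(102,285)); ang("medium",(396,144),(355,242)); ang("short",(641,143),(628,207))
E
```

```text
long [21.  15.9 -0. ] [-12.5  -8.6  -0. ] len 41.4 ang 0.633 ctr [ 4.2  3.7 -0. ]
long [ 28.6 -12.7   0. ] [-24.6  10.6   0. ] len 58.1 ang -0.413 ctr [ 2. -1.  0.]
medium [19.6 -9.2 -0. ] [-16.4  10.   -0. ] len 40.8 ang -0.49 ctr [ 1.6  0.4 -0. ]
short [11.6 -2.2 -0. ] [-12.3   4.4   0. ] len 24.8 ang -0.266 ctr [-0.4  1.1  0. ]
```

The free end's radius is 26 mm, as it should be. The near end is hidden by the gripper. The bar is at about 0.64 rad, so the bolt was at a hard stop (3.4 N m against 0.1 N m of friction). If θ = 0 is slack, that makes it about 2.45–2.5 rad turned, which fits. Next is the medium bolt.

Run:
```python
from h import *; from bench import bot
plan(pose(bot.get_state()),grip("medium",.08,0,-.001),[0,-.42,2.65],25)
```

```text
{"travel":[-0.04, 0.08, 0.03],"rotation":[0.0, 0.0, -0.85]}, 
{"travel":[-0.05, 0.08, 0.02],"rotation":[0.0, 0.0, -0.85]}, 
{"travel":[-0.05, 0.08, 0.03],"rotation":[0.01, 0.0, -0.85]}, 
{"travel":[-0.06, 0.07, 0.03],"rotation":[0.0, -0.01, -0.85]}, 
{"travel":[-0.07, 0.07, 0.03],"rotation":[0.0, 0.0, -0.86]}, 

{"travel":[-0.07, 0.06, 0.02],"rotation":[0.0, 0.0, -0.85]}, 
{"travel":[-0.08, 0.05, 0.03],"rotation":[0.0, 0.0, -0.85]}, 
{"travel":[-0.08, 0.04, 0.03],"rotation":[0.0, 0.0, -0.85]}, 
{"travel":[-0.08, 0.04, 0.02],"rotation":[0.01, 0.0, -0.85]}, 
{"travel":[-0.09, 0.03, 0.03],"rotation":[0.0, 0.0, -0.85]}, 

{"travel":[-0.09, 0.03, 0.03],"rotation":[0.0, 0.0, -0.85]}, 
{"travel":[-0.09, 0.01, 0.02],"rotation":[0.0, 0.0, -0.85]}, 
{"travel":[-0.09, 0.01, 0.03],"rotation":[0.01, 0.0, -0.85]}, 
{"travel":[-0.1, -0.01, 0.03],"rotation":[0.0, 0.0, -0.86]}, 
{"travel":[-0.09, -0.01, 0.03],"rotation":[0.0, 0.0, -0.85]}, 

{"travel":[-0.09, -0.02, 0.02],"rotation":[0.0, 0.0, -0.85]}, 
{"travel":[-0.09, -0.02, 0.03],"rotation":[0.0, 0.01, -0.85]}, 
{"travel":[-0.09, -0.04, 0.03],"rotation":[0.0, 0.0, -0.85]}, 
{"travel":[-0.08, -0.04, 0.02],"rotation":[0.01, 0.0, -0.85]}, 
{"travel":[-0.08, -0.05, 0.03],"rotation":[0.0, 0.0, -0.85]}, 

{"travel":[-0.07, -0.05, 0.03],"rotation":[0.0, 0.0, -0.85]}, 
{"travel":[-0.07, -0.07, 0.03],"rotation":[0.0, 0.0, -0.85]}, 
{"travel":[-0.07, -0.07, 0.02],"rotation":[0.0, 0.01, -0.85]}, 
{"travel":[-0.05, -0.07, 0.03],"rotation":[0.0, 0.0, -0.86]}, 
{"travel":[-0.05, -0.08, 0.03],"rotation":[0.0, 0.0, -0.85]},
```

{"method": "move_arm", "body": {"series": [{"travel": [0, 0, 0], "rotation": [0, 0, -1]}, {"travel": [0, 0, 0], "rotation": [0, 0, -1]}, {"travel": [0, 0, 0], "rotation": [0, 0, -1]}, {"travel": [0, 0, 0], "rotation": [0, 0, -1]}, {"travel": [0, 0, 0], "rotation": [0, 0, -1]}]}}

```text
time_s: 9.25
position: [0.4922, 0.161, 0.2037]
ee_rot: [2.793, -0.238, 1.099]
wrist_force: [-0.5, 0.1, -0.5]
finger_gap: 0.0854
finger_force: 0.0
```

{"method": "move_arm", "body": {"series": [{"travel": [0, 0, 0], "rotation": [0, 0, -1]}, {"travel": [0, 0, 0], "rotation": [0, 0, -1]}, {"travel": [0, 0, 0], "rotation": [0, 0, -1]}, {"travel": [0, 0, 0], "rotation": [0, 0, -1]}, {"travel": [0, 0, 0], "rotation": [0, 0, -1]}]}}

```text
time_s: 9.75
position: [0.4922, 0.161, 0.2037]
ee_rot: [2.724, -0.038, 1.589]
wrist_force: [0.2, -0.2, -0.7]
finger_gap: 0.0858
finger_force: 0.0
```

{"method": "move_arm", "body": {"series": [{"travel": [0, 0, 0], "rotation": [0, 0, -1]}, {"travel": [0, 0, 0], "rotation": [0, 0, -1]}, {"travel": [0, 0, 0], "rotation": [0, 0, -1]}, {"travel": [0, 0, 0], "rotation": [0, 0, -1]}, {"travel": [0, 0, 0], "rotation": [0, 0, -1]}]}}

```text
time_s: 10.25
position: [0.4922, 0.161, 0.2037]
ee_rot: [2.757, 0.171, 2.071]
wrist_force: [0.0, 0.9, -1.2]
finger_gap: 0.0851
finger_force: 0.0
```

{"method": "move_arm", "body": {"series": [{"travel": [0, 0, 0], "rotation": [0, 0, -1]}, {"travel": [0, 0, 0], "rotation": [0, 0, -1]}, {"travel": [0, 0, 0], "rotation": [0, 0, -1]}, {"travel": [0, 0, 0], "rotation": [0, 0, -1]}, {"travel": [0, 0, 0], "rotation": [0, 0, -1]}]}}

```text
time_s: 10.75
position: [0.4922, 0.161, 0.2037]
ee_rot: [2.889, 0.339, 2.584]
wrist_force: [0.0, -0.4, 0.5]
finger_gap: 0.0852
finger_force: 0.0
```

```bash
python3 w.py medium
python3 - <<'E'
from h import *; from bench import bot
plan(pose(bot.get_state()),grip("medium",.06,0,-.001),[0,-.42,2.65],5)
E
```

```text
off mm [ -1.5  91.8 102.6] e [-2.00e-03 -4.19e-01  2.52e+00] t 10.75 j6 -0.93 Ftool [-0.4 -0.2 -0.4] Ttool [0.15 0.17 0.03] eff [-0.02 -0.9   0.55] gap 0.08524258114945865 0.0
{"travel":[-0.28, -0.37, 0.21],"rotation":[0.0, 0.0, -0.25]}, 
{"travel":[-0.26, -0.38, 0.22],"rotation":[-0.01, 0.0, -0.24]}, 
{"travel":[-0.26, -0.39, 0.21],"rotation":[0.0, 0.0, -0.25]}, 
{"travel":[-0.24, -0.39, 0.21],"rotation":[0.0, 0.0, -0.25]}, 
{"travel":[-0.24, -0.4, 0.22],"rotation":[-0.01, 0.0, -0.25]},
```

{"method": "move_arm", "body": {"series": [{"travel": [-0.28, -0.37, 0.21], "rotation": [0, 0, -0.25]}, {"travel": [-0.26, -0.38, 0.21], "rotation": [0, 0, -0.25]}, {"travel": [-0.26, -0.39, 0.21], "rotation": [0, 0, -0.25]}, {"travel": [-0.24, -0.39, 0.21], "rotation": [0, 0, -0.25]}, {"travel": [-0.24, -0.4, 0.22], "rotation": [0, 0, -0.25]}]}}

```text
time_s: 11.25
position: [0.5205, 0.07, 0.1655]
ee_rot: [2.935, 0.368, 2.717]
wrist_force: [-0.0, -0.1, -0.2]
finger_gap: 0.0854
finger_force: 0.0
```

```bash
python3 w.py medium
python3 - <<'E'
from h import *; from bench import bot
plan(pose(bot.get_state()),grip("medium",.0,0,-.001),[0,-.42,2.65],5)
E
```

```text
off mm [-0.3 -1.7 60.2] e [-2.000e-03 -4.200e-01  2.647e+00] t 11.25 j6 -1.37 Ftool [ 0.  -0.1  0.2] Ttool [ 0.1   0.12 -0.08] eff [-0.   -0.77  0.48] gap 0.0854004493188522 0.0
{"travel":[0.0, 0.0, 0.3],"rotation":[0.0, 0.0, 0.0]}, 
{"travel":[0.0, 0.01, 0.3],"rotation":[-0.01, 0.0, -0.01]}, 
{"travel":[0.0, 0.0, 0.3],"rotation":[0.0, 0.0, 0.0]}, 
{"travel":[0.0, 0.01, 0.3],"rotation":[0.0, 0.0, 0.0]}, 
{"travel":[0.0, 0.0, 0.3],"rotation":[-0.01, 0.01, -0.01]},
```

{"method": "move_arm", "body": {"series": [{"travel": [0, 0, 0.3], "rotation": [0, 0, 0]}, {"travel": [0, 0, 0.3], "rotation": [0, 0, 0]}, {"travel": [0, 0, 0.3], "rotation": [0, 0, 0]}, {"travel": [0, 0, 0.3], "rotation": [0, 0, 0]}, {"travel": [0, 0, 0.25], "rotation": [0, 0, 0]}]}}

```text
time_s: 11.75
position: [0.5436, 0.0743, 0.1117]
ee_rot: [2.935, 0.366, 2.717]
wrist_force: [-0.8, 0.0, -0.2]
finger_gap: 0.0852
finger_force: 0.0
```

{"method": "move_arm", "body": {"series": [{"travel": [0, 0, 0], "rotation": [0, 0, 0]}, {"travel": [0, 0, 0], "rotation": [0, 0, 0]}, {"travel": [0, 0, 0], "rotation": [0, 0, 0]}, {"travel": [0, 0, 0], "rotation": [0, 0, 0]}, {"travel": [0, 0, 0], "rotation": [0, 0, 0]}], "jaw": 1, "force": 30}}

```text
time_s: 12.25
position: [0.5443, 0.0739, 0.1142]
ee_rot: [2.932, 0.369, 2.715]
wrist_force: [3.4, 20.2, 4.0]
finger_gap: 0.0125
finger_force: 18.1
```

{"method": "move_arm", "body": {"series": [{"travel": [0, 0, 0], "rotation": [0, 0, 0]}, {"travel": [0, 0, 0], "rotation": [0, 0, 0]}, {"travel": [0, 0, 0], "rotation": [0, 0, 0]}, {"travel": [0, 0, 0], "rotation": [0, 0, 0]}, {"travel": [0, 0, 0], "rotation": [0, 0, 0]}]}}

```text
time_s: 12.75
position: [0.5444, 0.0743, 0.1143]
ee_rot: [2.932, 0.369, 2.715]
wrist_force: [0.8, 5.3, 1.0]
finger_gap: 0.0118
finger_force: 29.5
```

```bash
python3 w.py medium
```

```text
off mm [ 0.9 -0.1  3.6] e [-0.    -0.422  2.646] t 12.75 j6 -1.38 Ftool [ 1.   5.3 -0.4] Ttool [-0.73  0.28  0.12] eff [-0.6  -0.82 -0.11] gap 0.011842268270028268 29.53123301267624
```

{"method": "move_arm", "body": {"series": [{"travel": [0, 0, 0], "rotation": [0, 0, 1]}, {"travel": [0, 0, 0], "rotation": [0, 0, 1]}, {"travel": [0, 0, 0], "rotation": [0, 0, 1]}, {"travel": [0, 0, 0], "rotation": [0, 0, 1]}, {"travel": [0, 0, 0], "rotation": [0, 0, 1]}]}}

```text
time_s: 13.25
position: [0.5441, 0.0739, 0.1141]
ee_rot: [2.778, 0.216, 2.188]
wrist_force: [-0.8, 2.6, 2.6]
finger_gap: 0.0117
finger_force: 29.3
```

{"method": "move_arm", "body": {"series": [{"travel": [0, 0, 0], "rotation": [0, 0, 1]}, {"travel": [0, 0, 0], "rotation": [0, 0, 1]}, {"travel": [0, 0, 0], "rotation": [0, 0, 1]}, {"travel": [0, 0, 0], "rotation": [0, 0, 1]}, {"travel": [0, 0, 0], "rotation": [0, 0, 1]}]}}

```text
time_s: 13.75
position: [0.5436, 0.0737, 0.1139]
ee_rot: [2.722, 0.012, 1.702]
wrist_force: [-4.0, 1.1, 4.3]
finger_gap: 0.0118
finger_force: 29.5
```

{"method": "move_arm", "body": {"series": [{"travel": [0, 0, 0], "rotation": [0, 0, 1]}, {"travel": [0, 0, 0], "rotation": [0, 0, 1]}, {"travel": [0, 0, 0], "rotation": [0, 0, 1]}, {"travel": [0, 0, 0], "rotation": [0, 0, 0.5]}, {"travel": [0, 0, 0], "rotation": [0, 0, 0.5]}]}}

```text
time_s: 14.25
position: [0.5431, 0.0737, 0.1136]
ee_rot: [2.751, -0.154, 1.319]
wrist_force: [-5.1, 2.3, 6.3]
finger_gap: 0.0115
finger_force: 29.8
```

```bash
python3 w.py medium
```

```text
off mm [-0.6 -0.5  3.5] e [-1.00e-03 -4.18e-01  1.18e+00] t 14.25 j6 0.09 Ftool [ 1.9 -2.7 -7.7] Ttool [ 0.71  0.06 -0.1 ] eff [ 0.1  -1.62 -0.16] gap 0.011461393056469605 29.772673398256302
```

{"method": "move_arm", "body": {"series": [{"travel": [0, 0, 0], "rotation": [0, 0, 0.5]}, {"travel": [0, 0, 0], "rotation": [0, 0, 0.5]}, {"travel": [0, 0, 0], "rotation": [0, 0, 0.5]}, {"travel": [0, 0, 0], "rotation": [0, 0, 0.5]}, {"travel": [0, 0, 0], "rotation": [0, 0, 0.5]}]}}

```text
time_s: 14.75
position: [0.5428, 0.0738, 0.1135]
ee_rot: [2.802, -0.247, 1.07]
wrist_force: [-6.7, 2.5, 5.2]
finger_gap: 0.0111
finger_force: 35.3
```

```bash
python3 w.py medium
```

```text
off mm [-0.9 -0.4  3.5] e [-0.001 -0.417  0.92 ] t 14.75 j6 0.35 Ftool [ 0.3 -4.9 -7.4] Ttool [ 0.88 -0.   -0.51] eff [ 0.35 -1.79  0.23] gap 0.011139950112230224 35.34339800477028
```

The stop begins right where predicted (θ ≈ 0.93), which confirms the angle convention. Pressing home.

{"method": "move_arm", "body": {"series": [{"travel": [0, 0, 0], "rotation": [0, 0, 0.5]}, {"travel": [0, 0, 0], "rotation": [0, 0, 0.5]}, {"travel": [0, 0, 0], "rotation": [0, 0, 0]}, {"travel": [0, 0, 0], "rotation": [0, 0, 0]}, {"travel": [0, 0, 0], "rotation": [0, 0, 0]}]}}

```text
time_s: 15.25
position: [0.5427, 0.0736, 0.1136]
ee_rot: [2.825, -0.275, 0.98]
wrist_force: [-5.9, 2.4, 6.2]
finger_gap: 0.0114
finger_force: 80.2
```

```bash
python3 w.py medium
```

```text
off mm [-1.  -0.5  3.7] e [-0.003 -0.416  0.828] t 15.25 j6 0.45 Ftool [ 0.4 -4.  -8. ] Ttool [ 0.99 -0.16 -1.82] eff [ 1.41 -1.87  1.81] gap 0.01137035371098303 80.24307204410434
```

{"method": "move_arm", "body": {"series": [{"travel": [0, 0, 0], "rotation": [0, 0, 0]}, {"travel": [0, 0, 0], "rotation": [0, 0, 0]}, {"travel": [0, 0, 0], "rotation": [0, 0, 0]}, {"travel": [0, 0, 0], "rotation": [0, 0, 0]}, {"travel": [0, 0, 0], "rotation": [0, 0, 0]}], "jaw": -1}}

```text
time_s: 15.75
position: [0.5439, 0.0732, 0.1132]
ee_rot: [2.827, -0.282, 0.967]
wrist_force: [-0.4, -0.3, -0.5]
finger_gap: 0.082
finger_force: 0.0
```

{"method": "move_arm", "body": {"series": [{"travel": [0, 0, -0.5], "rotation": [0, 0, 0]}, {"travel": [0, 0, -0.5], "rotation": [0, 0, 0]}, {"travel": [0, 0, -0.5], "rotation": [0, 0, 0]}, {"travel": [0, 0, -0.5], "rotation": [0, 0, 0]}, {"travel": [0, 0, -0.5], "rotation": [0, 0, 0]}]}}

```text
time_s: 16.25
position: [0.5029, 0.0691, 0.2052]
ee_rot: [2.827, -0.282, 0.967]
wrist_force: [0.4, -0.0, 0.6]
finger_gap: 0.0854
finger_force: 0.0
```

```bash
python3 w.py medium
python3 - <<'E'
from bench import bot; import cv2
c=bot.read_camera("top"); cv2.imwrite("pics/t3.png",cv2.convertScaleAbs(cv2.resize(c["pixels"][220:350,170:395,::-1],None,fx=3.5,fy=3.5,interpolation=cv2.INTER_CUBIC),alpha=1.7))
E
```

```text
off mm [ -0.2  -0.7 103.7] e [-0.002 -0.42   0.814] t 16.25 j6 0.47 Ftool [ 0.4  0.5 -0.4] Ttool [ 0.12 -0.16  0.03] eff [ 0.19 -1.08 -0.01] gap 0.0853938713200716 0.0
```

View pics/t3.png

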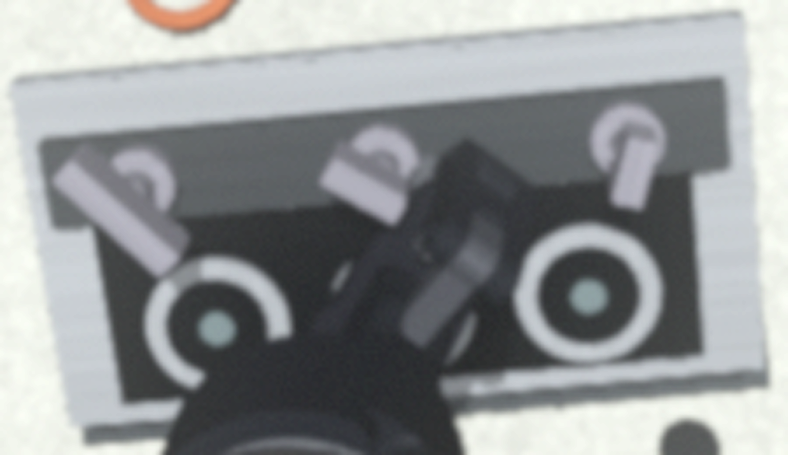

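The crop shows the long bar fully, (66,170)-(175,265), and the medium bar turned, (333,165)-(395,210). I'll turn the tool back for the short bolt.

{"method": "move_arm", "body": {"series": [{"travel": [0, 0, 0], "rotation": [0, 0, -1]}, {"travel": [0, 0, 0], "rotation": [0, 0, -1]}, {"travel": [0, 0, 0], "rotation": [0, 0, -1]}, {"travel": [0, 0, 0], "rotation": [0, 0, -1]}, {"travel": [0, 0, 0], "rotation": [0, 0, -1]}]}}

```text
time_s: 16.8
position: [0.5033, 0.0692, 0.204]
ee_rot: [2.732, -0.091, 1.469]
wrist_force: [0.4, -0.6, 0.5]
finger_gap: 0.0854
finger_force: 0.0
```

{"method": "move_arm", "body": {"series": [{"travel": [0, 0, 0], "rotation": [0, 0, -1]}, {"travel": [0, 0, 0], "rotation": [0, 0, -1]}, {"travel": [0, 0, 0], "rotation": [0, 0, -1]}, {"travel": [0, 0, 0], "rotation": [0, 0, -1]}, {"travel": [0, 0, 0], "rotation": [0, 0, -1]}]}}

```text
time_s: 17.3
position: [0.5033, 0.0692, 0.2039]
ee_rot: [2.739, 0.12, 1.949]
wrist_force: [-0.3, 0.3, -0.5]
finger_gap: 0.085
finger_force: 0.0
```

{"method": "move_arm", "body": {"series": [{"travel": [0, 0, 0], "rotation": [0, 0, -1]}, {"travel": [0, 0, 0], "rotation": [0, 0, -1]}, {"travel": [0, 0, 0], "rotation": [0, 0, -1]}, {"travel": [0, 0, 0], "rotation": [0, 0, -1]}, {"travel": [0, 0, 0], "rotation": [0, 0, -1]}]}}

```text
time_s: 17.8
position: [0.5033, 0.0692, 0.2039]
ee_rot: [2.847, 0.303, 2.452]
wrist_force: [-0.4, -0.9, -0.9]
finger_gap: 0.0854
finger_force: 0.0
```

```bash
python3 w.py short
python3 - <<'E'
from ang import *; from bench import bot
ang("long",(66,170),(175,265)); ang("medium",(333,165),(395,210))
plan(pose(bot.get_state()),grip("short",.06,0,-.001),[0,-.42,2.88],10)
E
```

```text
off mm [ -0.3  94.3 102.3] e [-2.000e-03 -4.190e-01  2.389e+00] t 17.8 j6 -1.1 Ftool [ 0.  -1.2  0.6] Ttool [ 0.1   0.18 -0.03] eff [ 0.17 -0.86  0.55] gap 0.08543828849373436 0.0
long [21.  16.6 -0. ] [-19.2 -17.7  -0. ] len 52.9 ang 0.706 ctr [ 0.9 -0.5 -0. ]
medium [13.8 14.4  0. ] [-5.4 -6.  -0. ] len 28.1 ang 0.815 ctr [ 4.2  4.2 -0. ]
{"travel":[-0.16, -0.17, 0.11],"rotation":[0.0, 0.0, -0.47]}, 
{"travel":[-0.16, -0.18, 0.1],"rotation":[0.0, 0.0, -0.47]}, 
{"travel":[-0.14, -0.19, 0.11],"rotation":[0.0, 0.0, -0.46]}, 
{"travel":[-0.14, -0.2, 0.1],"rotation":[-0.01, 0.0, -0.47]}, 
{"travel":[-0.13, -0.2, 0.11],"rotation":[0.0, 0.0, -0.47]}, 

{"travel":[-0.11, -0.21, 0.11],"rotation":[0.0, 0.0, -0.47]}, 
{"travel":[-0.11, -0.21, 0.1],"rotation":[0.0, 0.0, -0.47]}, 
{"travel":[-0.09, -0.22, 0.11],"rotation":[0.0, 0.0, -0.46]}, 
{"travel":[-0.09, -0.22, 0.1],"rotation":[-0.01, 0.0, -0.47]}, 
{"travel":[-0.07, -0.23, 0.11],"rotation":[0.0, 0.0, -0.47]},
```

The long bolt reads 0.706, so it stands at about 2.44 rad turned: home.

{"method": "move_arm", "body": {"series": [{"travel": [-0.16, -0.17, 0.1], "rotation": [0, 0, -0.47]}, {"travel": [-0.16, -0.18, 0.1], "rotation": [0, 0, -0.47]}, {"travel": [-0.14, -0.19, 0.1], "rotation": [0, 0, -0.47]}, {"travel": [-0.14, -0.2, 0.1], "rotation": [0, 0, -0.47]}, {"travel": [-0.13, -0.2, 0.1], "rotation": [0, 0, -0.47]}]}}

```text
time_s: 18.3
position: [0.5167, 0.0222, 0.1856]
ee_rot: [2.929, 0.365, 2.702]
wrist_force: [1.2, 0.7, -0.0]
finger_gap: 0.0856
finger_force: 0.0
```

{"method": "move_arm", "body": {"series": [{"travel": [-0.11, -0.21, 0.1], "rotation": [0, 0, -0.47]}, {"travel": [-0.11, -0.21, 0.1], "rotation": [0, 0, -0.47]}, {"travel": [-0.09, -0.22, 0.1], "rotation": [0, 0, -0.47]}, {"travel": [-0.09, -0.22, 0.1], "rotation": [0, 0, -0.47]}, {"travel": [-0.07, -0.23, 0.1], "rotation": [0, 0, -0.47]}]}}

```text
time_s: 18.8
position: [0.5298, -0.0243, 0.1674]
ee_rot: [3.028, 0.405, 2.964]
wrist_force: [-0.2, 0.5, 0.2]
finger_gap: 0.0854
finger_force: 0.0
```

```bash
python3 w.py short
python3 - <<'E'
from h import *; from bench import bot
plan(pose(bot.get_state()),grip("short",.0,0,-.001),[0,-.42,2.88],5)
E
```

```text
off mm [-0.4 -1.6 62.3] e [-2.000e-03 -4.190e-01  2.879e+00] t 18.8 j6 -1.89 Ftool [ 0.1  0.5 -0.2] Ttool [0.03 0.18 0.03] eff [ 0.26 -0.72  0.42] gap 0.08543997952091441 0.0
{"travel":[0.0, 0.0, 0.31],"rotation":[0.0, 0.0, 0.0]}, 
{"travel":[0.0, 0.01, 0.31],"rotation":[-0.01, 0.0, 0.0]}, 
{"travel":[0.0, 0.0, 0.31],"rotation":[0.0, 0.0, 0.0]}, 
{"travel":[0.0, 0.0, 0.32],"rotation":[0.0, 0.0, 0.0]}, 
{"travel":[-0.01, 0.01, 0.31],"rotation":[-0.01, 0.0, 0.0]},
```

{"method": "move_arm", "body": {"series": [{"travel": [0, 0, 0.31], "rotation": [0, 0, 0]}, {"travel": [0, 0, 0.31], "rotation": [0, 0, 0]}, {"travel": [0, 0, 0.31], "rotation": [0, 0, 0]}, {"travel": [0, 0, 0.31], "rotation": [0, 0, 0]}, {"travel": [0, 0, 0.25], "rotation": [0, 0, 0]}]}}

```text
time_s: 19.3
position: [0.5536, -0.0207, 0.1119]
ee_rot: [3.027, 0.403, 2.961]
wrist_force: [0.9, -0.2, 0.6]
finger_gap: 0.0853
finger_force: 0.0
```

{"method": "move_arm", "body": {"series": [{"travel": [0, 0, 0], "rotation": [0, 0, 0]}, {"travel": [0, 0, 0], "rotation": [0, 0, 0]}, {"travel": [0, 0, 0], "rotation": [0, 0, 0]}, {"travel": [0, 0, 0], "rotation": [0, 0, 0]}, {"travel": [0, 0, 0], "rotation": [0, 0, 0]}], "jaw": 1, "force": 30}}

```text
time_s: 19.8
position: [0.5541, -0.0203, 0.1146]
ee_rot: [3.024, 0.405, 2.96]
wrist_force: [2.0, 24.5, 7.5]
finger_gap: 0.0123
finger_force: 17.8
```

{"method": "move_arm", "body": {"series": [{"travel": [0, 0, 0], "rotation": [0, 0, 0]}, {"travel": [0, 0, 0], "rotation": [0, 0, 0]}, {"travel": [0, 0, 0], "rotation": [0, 0, 0]}, {"travel": [0, 0, 0], "rotation": [0, 0, 0]}, {"travel": [0, 0, 0], "rotation": [0, 0, 0]}]}}

```text
time_s: 20.3
position: [0.5542, -0.0199, 0.1148]
ee_rot: [3.024, 0.405, 2.96]
wrist_force: [-0.3, 6.5, 2.8]
finger_gap: 0.0118
finger_force: 29.0
```

```bash
python3 w.py short
```

```text
off mm [0.7 0.2 4.2] e [ 1.000e-03 -4.210e-01  2.877e+00] t 20.3 j6 -1.91 Ftool [ 0.3  6.7 -2.4] Ttool [-0.93  0.11  0.1 ] eff [-0.61 -1.17 -0.11] gap 0.011785088002171765 28.97116720676422
```

{"method": "move_arm", "body": {"series": [{"travel": [0, 0, 0], "rotation": [0, 0, 1]}, {"travel": [0, 0, 0], "rotation": [0, 0, 1]}, {"travel": [0, 0, 0], "rotation": [0, 0, 1]}, {"travel": [0, 0, 0], "rotation": [0, 0, 1]}, {"travel": [0, 0, 0], "rotation": [0, 0, 1]}]}}

```text
time_s: 20.8
position: [0.554, -0.0203, 0.1146]
ee_rot: [2.834, 0.291, 2.413]
wrist_force: [-1.3, 4.5, 1.9]
finger_gap: 0.0116
finger_force: 29.2
```

{"method": "move_arm", "body": {"series": [{"travel": [0, 0, 0], "rotation": [0, 0, 1]}, {"travel": [0, 0, 0], "rotation": [0, 0, 1]}, {"travel": [0, 0, 0], "rotation": [0, 0, 1]}, {"travel": [0, 0, 0], "rotation": [0, 0, 1]}, {"travel": [0, 0, 0], "rotation": [0, 0, 1]}]}}

```text
time_s: 21.3
position: [0.5536, -0.0205, 0.1145]
ee_rot: [2.734, 0.104, 1.914]
wrist_force: [-3.8, 2.3, 3.6]
finger_gap: 0.0113
finger_force: 29.4
```

{"method": "move_arm", "body": {"series": [{"travel": [0, 0, 0], "rotation": [0, 0, 1]}, {"travel": [0, 0, 0], "rotation": [0, 0, 1]}, {"travel": [0, 0, 0], "rotation": [0, 0, 1]}, {"travel": [0, 0, 0], "rotation": [0, 0, 1]}, {"travel": [0, 0, 0], "rotation": [0, 0, 1]}]}}

```text
time_s: 21.8
position: [0.5532, -0.0206, 0.1142]
ee_rot: [2.736, -0.107, 1.434]
wrist_force: [-4.9, 3.2, 4.6]
finger_gap: 0.0116
finger_force: 29.7
```

{"method": "move_arm", "body": {"series": [{"travel": [0, 0, 0], "rotation": [0, 0, 1]}, {"travel": [0, 0, 0], "rotation": [0, 0, 1]}, {"travel": [0, 0, 0], "rotation": [0, 0, 1]}, {"travel": [0, 0, 0], "rotation": [0, 0, 1]}, {"travel": [0, 0, 0], "rotation": [0, 0, 1]}]}}

```text
time_s: 22.3
position: [0.5528, -0.0204, 0.1141]
ee_rot: [2.84, -0.293, 0.933]
wrist_force: [-6.9, 3.4, 5.9]
finger_gap: 0.0111
finger_force: 29.9
```

```bash
python3 w.py short
```

```text
off mm [-0.9 -0.1  4.1] e [ 0.001 -0.417  0.781] t 22.3 j6 0.18 Ftool [ 0.4 -5.4 -8. ] Ttool [ 0.89 -0.14 -0.09] eff [ 0.28 -1.89 -0.44] gap 0.01112327880702019 29.9209463596344
```

{"method": "move_arm", "body": {"series": [{"travel": [0, 0, 0], "rotation": [0, 0, 0.5]}, {"travel": [0, 0, 0], "rotation": [0, 0, 0.5]}, {"travel": [0, 0, 0], "rotation": [0, 0, 0.5]}, {"travel": [0, 0, 0], "rotation": [0, 0, 0.5]}, {"travel": [0, 0, 0], "rotation": [0, 0, 0.5]}]}}

```text
time_s: 22.8
position: [0.5526, -0.0202, 0.114]
ee_rot: [2.925, -0.359, 0.669]
wrist_force: [-7.8, 4.1, 6.6]
finger_gap: 0.0115
finger_force: 34.4
```

```bash
python3 w.py short
```

```text
off mm [-1.   0.1  4.1] e [ 0.001 -0.417  0.522] t 22.8 j6 0.44 Ftool [-1.  -6.2 -9. ] Ttool [ 1.04 -0.32 -0.54] eff [ 0.48 -2.02  0.2 ] gap 0.011517756923256068 34.363025575876236
```

Contact as predicted (θ ≈ 0.54). Pressing home, then releasing and retreating.

{"method": "move_arm", "body": {"series": [{"travel": [0, 0, 0], "rotation": [0, 0, 0.5]}, {"travel": [0, 0, 0], "rotation": [0, 0, 0.5]}, {"travel": [0, 0, 0], "rotation": [0, 0, 0]}, {"travel": [0, 0, 0], "rotation": [0, 0, 0]}, {"travel": [0, 0, 0], "rotation": [0, 0, 0]}]}}

```text
time_s: 23.3
position: [0.5523, -0.0203, 0.114]
ee_rot: [2.959, -0.375, 0.572]
wrist_force: [-8.0, 2.9, 6.9]
finger_gap: 0.0117
finger_force: 78.2
```

```bash
python3 w.py short
```

```text
off mm [-1.3 -0.   4.2] e [-0.001 -0.415  0.43 ] t 23.3 j6 0.54 Ftool [-2.2 -5.2 -9.4] Ttool [ 1.01 -0.45 -1.72] eff [ 1.5  -2.12  1.69] gap 0.011686234792268383 78.22183817625046
```

{"method": "move_arm", "body": {"series": [{"travel": [0, 0, 0], "rotation": [0, 0, 0]}, {"travel": [0, 0, 0], "rotation": [0, 0, 0]}, {"travel": [0, 0, 0], "rotation": [0, 0, 0]}, {"travel": [0, 0, 0], "rotation": [0, 0, 0]}, {"travel": [0, 0, 0], "rotation": [0, 0, 0]}], "jaw": -1}}

```text
time_s: 23.8
position: [0.5539, -0.0215, 0.1138]
ee_rot: [2.961, -0.381, 0.559]
wrist_force: [-1.1, -0.7, -0.4]
finger_gap: 0.0826
finger_force: 0.0
```

{"method": "move_arm", "body": {"series": [{"travel": [0, 0, -0.6], "rotation": [0, 0, 0]}, {"travel": [0, 0, -0.6], "rotation": [0, 0, 0]}, {"travel": [0, 0, -0.6], "rotation": [0, 0, 0]}, {"travel": [0, 0, -0.6], "rotation": [0, 0, 0]}, {"travel": [0, 0, -0.6], "rotation": [0, 0, 0]}]}}

```text
time_s: 24.3
position: [0.5047, -0.0264, 0.2241]
ee_rot: [2.961, -0.381, 0.559]
wrist_force: [0.5, -0.3, 0.7]
finger_gap: 0.0855
finger_force: 0.0
```

```bash
python3 w.py short
python3 - <<'E'
from bench import bot; import cv2
c=bot.read_camera("top"); cv2.imwrite("pics/t4.png",cv2.convertScaleAbs(cv2.resize(c["pixels"][220:350,170:395,::-1],None,fx=3.5,fy=3.5,interpolation=cv2.INTER_CUBIC),alpha=1.7))
E
```

```text
off mm [ -0.2  -1.  124.4] e [-0.002 -0.42   0.416] t 24.3 j6 0.59 Ftool [ 0.5  0.6 -0.5] Ttool [ 0.03 -0.18 -0.01] eff [ 0.4  -1.01 -0.02] gap 0.0854876295098443 0.0
```

View pics/t4.png

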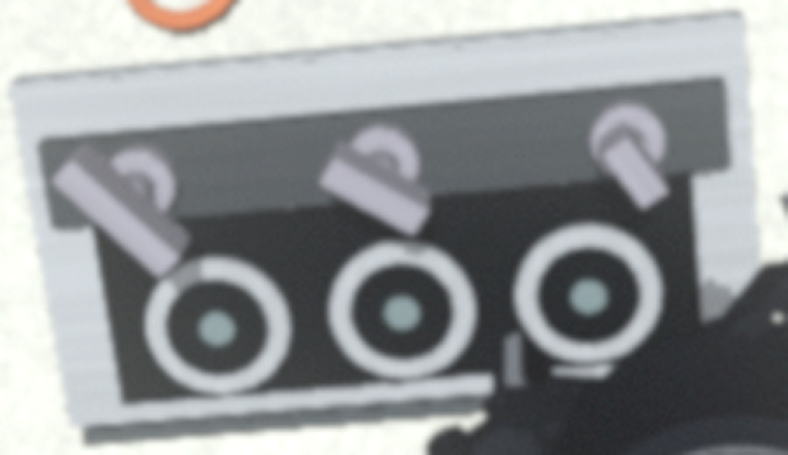

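All three bars are visible: long (66,170)-(175,265), medium (330,170)-(420,222) and short (612,150)-(655,200). I'll check the angles and hand in.

Run:
```python
from ang import *; from bench import bot
ang("long",(66,170),(175,265)); ang("medium",(330,170),(420,222)); ang("short",(612,150),(655,200))
print(bot.close_job())
```

```text
long [21.  16.6 -0. ] [-19.2 -17.7  -0. ] len 52.9 ang 0.706 ctr [ 0.9 -0.5 -0. ]
medium [12.  15.7 -0. ] [-10.9 -14.6  -0. ] len 38.0 ang 0.923 ctr [ 0.6  0.6 -0. ]
short [ 9.9  8.4 -0. ] [-10.6  -5.6   0. ] len 24.9 ang 0.601 ctr [-0.3  1.4  0. ]
the job is handed in; nothing more can be done
None
```

I turned all three bolts clockwise against their end stops, in the order long, medium, short, then released them and handed the job in at about 24 s; the hand-in gave no verdict, so the pass is unconfirmed, and I didn't re-measure the loose parts (no contact with them was noticed).

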